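# Restock the display tray in reverse order

## Robot

A 6-joint arm with a two-finger parallel gripper is mounted at the origin on the work surface. World frame = base frame: x ahead of the robot, y to its left, z up, the work surface at z = 0. Lengths are in m, angles in rad, forces in N, time in s.
With the tool pointing down it reaches from about 0.425 to 0.95 m from the base axis. Payload 3.5 kg.
Tool frame: the origin (TCP) lies midway between the tips of the shut fingers; the grasp point (between the pads) lies 19 mm behind it; z points along the fingers, y is the line along which they close (so a half turn about z gives the same grasp; the last joint's range is limited). The gripper opens to 85 mm and grips with 20 to 120 N. Pads are 22 mm wide; open, the fingers measure 114 mm over their backs; the gripper's body (76 mm by 85 mm) begins 54 mm behind the grasp point. The pads swing forward as they close: fully open they stand 13 mm farther back than shut.
Start: joints at [1.055, 0.286, 1.577, -0, 1.279, -0.15], TCP at [0.241, 0.63, 0.231] pointing down, gripper open.
Joint ranges: [-2.77, 2.77], [-0.9, 2.22], [0.21, 2.48], [-1.53, 4.67], [0.24, 2.81], [-2.84, 2.84]. Speed limits (rad/s): [2.79, 2.79, 3.14, 3.14, 3.14, 3.14].

## Interface

Orientations are given as a unit quaternion [x, y, z, w].
In Python, from plant import ctrl gives the robot as it stands. The module is installed in compiled form; this text tells all that it offers.
- The arm moves only by the shell command python3 -m inch 'ROWS' [FORCE]. ROWS is JSON, a list of rows, each a list of 5 numbers: the closure, from 0 (fully open) to 1 (shut), then the shift along the tool's x, y, z in m, then the turn about the tool's z in degrees. A call has 1 to 5 rows; each row is the pose to reach, as a shift and turn from the pose commanded when the call began, along the tool's axes at that moment; what a row does not reach only later rows make up. A row lasts 1/12 s, in which the tool goes at most 41.7 mm and 7.16 degrees, less where a joint would pass 70% of its speed; a pose out of reach is approached as far as the arm can. A call with a gripper value outside its range is refused whole. The fingers move at their own pace and stop on an object; FORCE is the grip in N (left out, the last holds). Time passes only in rows, so rows that repeat a pose let the fingers close. It gives the time, the measured TCP pose, the force, the opening and the grip force at its end, in the units of the state.
- ctrl.get_state(): the state, without advancing time (a new reading comes with each control period).
- ctrl.read_camera(name): name is "scene" or "top"; returns a dict with "pixels" (420x560x3 uint8, red, green, blue), "depth" (420x560 float32, m along the optical axis (not along the pixel's ray), 0 where there is no reading), "fx", "fy", "cx", "cy" (pixels), "xyz" and "rotation" of the camera in the world. Camera axes: x right, y down, z forward; pixel columns grow to the right and rows downward; lengths in m; the calibration is good to about 2 mm. A picture is of the moment at which its call begins.
- ctrl.sign_off(): hands the job in; it is judged then, once.
Trained networks look in a picture, given as the dict that the camera call returned (one of the last four; its "shot" number tells which), for a name from the list of things; names that differ only in an ending like _2 or _b are one class to them, and where a whole thing is asked for, a point or a joint stands for the part that bears it (a point fixed in the world has none). Each returns a list of dicts, best first, with "score" (0 to 1); they miss things now and then, are a little off and sometimes report something else, mostly with a low value. They report only what shows in the picture. A call takes as long as a camera call.
- ctrl.spot_in(query, picture): "at" ([column, row] in pixels, amid what is visible of it).
- ctrl.tip_of(query, picture): "at" ([column, row] in pixels: a listed point, or the origin of a listed thing).
The state is a dict: "time": time; "qpos": joint angles; "dq": joint speeds; "joint_efforts": joint torques, N m; "eef_pos": TCP position; "tcp_rot": TCP orientation; "contact_force": force on the tool from outside, world axes, zero at the start; "wrist_torque": the same for the moment, N m; "opening": opening from 0.0 (shut) to 1.0 (fully open); "finger_force": force on a finger pad.
Only numpy, scipy, OpenCV 4.12 (cv2) and the standard library are available. Lean on these libraries where they do the work, as an engineer would, in place of code of your own. Each camera call takes 0.05 s, during which the arm holds its last target. There are 200 camera calls.

## Task

Move the four products one by one from the cardboard delivery tray into the grey display tray, one in each compartment, in reverse order: the product at the left end of the delivery tray, as seen from the robot, goes into the right end compartment of the display tray, the next one into the compartment beside it, and so on. Stand each upright on the floor of its compartment, about in the middle, and neither drop nor tip over any of them.

Things in the scene. Friction and masses are not known exactly. Their poses are not given: they have to be found in the camera images.
- spray: small upright aerosol can, aluminium with a paper band, round, 36 mm diameter up to 68 mm, then a black cap of 30 mm diameter, 96 mm tall in all, about 0.12 kg. Origin: centre of its underside, z up along its axis.
- glue: upright round white plastic glue bottle, 40 mm diameter up to 58 mm, then a shoulder and a thin grey cone nozzle, 92 mm tall in all, about 0.10 kg. Origin: centre of its underside, z up along its axis.
- tin: squat steel sample tin with a paper band and a flat lid, 54 mm diameter, straight-sided, 66 mm tall, about 0.22 kg. Origin: centre of its underside, z up along its axis.
- flask: square white plastic flask, 42 x 42 mm and straight-sided up to 62 mm (sides along its x and y, which start within 0.05 rad of the delivery tray's), with a round grey cap of 22 mm, 80 mm tall in all, about 0.12 kg. Origin: centre of its underside, z up.
- spray_insert: black plastic insert of the spray, fixed in the delivery tray: a 64 x 64 mm pad with a square opening 42 mm wide in which the spray stands at the start; its rim ends 12 mm above its underside. It stays there and so marks from which place the spray came. Origin: centre of its underside, 5 mm above the table; the spray stands 4 mm above that.
- glue_insert: black plastic insert of the glue, fixed in the delivery tray: a 64 x 64 mm pad with a square opening 46 mm wide in which the glue stands at the start; its rim ends 12 mm above its underside. It stays there and so marks from which place the glue came. Origin: centre of its underside, 5 mm above the table; the glue stands 4 mm above that.
- tin_insert: black plastic insert of the tin, fixed in the delivery tray: a 64 x 64 mm pad with a square opening 59 mm wide in which the tin stands at the start; its rim ends 12 mm above its underside. It stays there and so marks from which place the tin came. Origin: centre of its underside, 5 mm above the table; the tin stands 4 mm above that.
- flask_insert: black plastic insert of the flask, fixed in the delivery tray: a 64 x 64 mm pad with a square opening 48 mm wide in which the flask stands at the start; its rim ends 12 mm above its underside. It stays there and so marks from which place the flask came. Origin: centre of its underside, 5 mm above the table; the flask stands 4 mm above that.
- delivery_tray: brown cardboard delivery tray, full at the start, 285 mm long (its y) and 75 mm wide (its x), fixed to the table, rim 15 mm above the table, 5 mm walls, floor 5 mm above the table. Origin: centre of its underside on the table; z up, its y runs along the row towards the robot's left (turned by up to 0.3 rad). Four places at y = +105, +35, -35, -105 mm, x = 0, each with one insert and the product in it; which product has which place changes.
- display_tray: grey painted metal display tray, empty at the start, 285 mm long (its y) and 75 mm wide (its x), fixed to the table, rim 15 mm above the table, 5 mm walls, floor 5 mm above the table. Origin: centre of its underside on the table; z up, its y runs along the row towards the robot's left (turned by up to 0.3 rad). Three 5 mm cross walls part it into four equal compartments of 65 x 65 mm inside, their centres at y = +105, +35, -35, -105 mm, x = 0.

How it is judged:
At the end, for the whole second after the job is handed in: Each product stands released and at rest in the display tray compartment that mirrors its place in the delivery tray (place y, now -y): within 14 mm of the compartment's centre along each tray axis, underside within 4 mm of its floor, tilt under 0.1 rad (((y of spray_insert in the frame of delivery_tray between 0.085 and 0.125 m and y of spray in the frame of display_tray between -0.119 and -0.091 m) or (y of spray_insert in the frame of delivery_tray between 0.015 and 0.055 m and y of spray in the frame of display_tray between -0.049 and -0.021 m) or (y of spray_insert in the frame of delivery_tray between -0.055 and -0.015 m and y of spray in the frame of display_tray between 0.021 and 0.049 m) or (y of spray_insert in the frame of delivery_tray between -0.125 and -0.085 m and y of spray in the frame of display_tray between 0.091 and 0.119 m)) and x of spray in the frame of display_tray between -0.014 and 0.014 m and z of spray in the frame of display_tray between 0.001 and 0.009 m and angle between each of spray, glue, tin, flask's own z axis and vertical below 0.1 rad and linear speed of each of spray, glue, tin, flask below 0.02 m/s and angular speed of each of spray, glue, tin, flask below 0.2 rad/s and ((y of glue_insert in the frame of delivery_tray between 0.085 and 0.125 m and y of glue in the frame of display_tray between -0.119 and -0.091 m) or (y of glue_insert in the frame of delivery_tray between 0.015 and 0.055 m and y of glue in the frame of display_tray between -0.049 and -0.021 m) or (y of glue_insert in the frame of delivery_tray between -0.055 and -0.015 m and y of glue in the frame of display_tray between 0.021 and 0.049 m) or (y of glue_insert in the frame of delivery_tray between -0.125 and -0.085 m and y of glue in the frame of display_tray between 0.091 and 0.119 m)) and x of glue in the frame of display_tray between -0.014 and 0.014 m and z of glue in the frame of display_tray between 0.001 and 0.009 m and ((y of tin_insert in the frame of delivery_tray between 0.085 and 0.125 m and y of tin in the frame of display_tray between -0.119 and -0.091 m) or (y of tin_insert in the frame of delivery_tray between 0.015 and 0.055 m and y of tin in the frame of display_tray between -0.049 and -0.021 m) or (y of tin_insert in the frame of delivery_tray between -0.055 and -0.015 m and y of tin in the frame of display_tray between 0.021 and 0.049 m) or (y of tin_insert in the frame of delivery_tray between -0.125 and -0.085 m and y of tin in the frame of display_tray between 0.091 and 0.119 m)) and x of tin in the frame of display_tray between -0.014 and 0.014 m and z of tin in the frame of display_tray between 0.001 and 0.009 m and ((y of flask_insert in the frame of delivery_tray between 0.085 and 0.125 m and y of flask in the frame of display_tray between -0.119 and -0.091 m) or (y of flask_insert in the frame of delivery_tray between 0.015 and 0.055 m and y of flask in the frame of display_tray between -0.049 and -0.021 m) or (y of flask_insert in the frame of delivery_tray between -0.055 and -0.015 m and y of flask in the frame of display_tray between 0.021 and 0.049 m) or (y of flask_insert in the frame of delivery_tray between -0.125 and -0.085 m and y of flask in the frame of display_tray between 0.091 and 0.119 m)) and x of flask in the frame of display_tray between -0.014 and 0.014 m and z of flask in the frame of display_tray between 0.001 and 0.009 m); the robot touches nothing.
It fails at once if a product is tipped over (angle between any of spray, glue, tin, flask's own z axis and vertical above 0.7 rad).
It fails at once if a product is dropped: falls free of the fingers by more than about 20 mm ((linear speed of spray above 0.65 m/s and contact force between the fingers and spray below 0.05 N) or (linear speed of glue above 0.65 m/s and contact force between the fingers and glue below 0.05 N) or (linear speed of tin above 0.65 m/s and contact force between the fingers and tin below 0.05 N) or (linear speed of flask above 0.65 m/s and contact force between the fingers and flask below 0.05 N)).
It also fails if it takes over 120 s, if anything falls off the work surface, if the arm or the gripper's body presses on something with over 40 N, if the wrist force passes 120 N, or if a joint passes its speed limit or range.

## Working session

There is one attempt and no reset: what is moved stays moved. The work goes in short steps, Python scripts to look and compute and a shell command to move; the robot and the scene stay as the last step left them, time stands still between calls to the robot, and variables do not carry over. Pictures are saved under pics/ and viewed, at most 14 in all, crops included, and the job is handed in when it is done.

```bash
mkdir -p pics
cat > h.py <<'E'
from plant import ctrl
import numpy as np, cv2
from scipy.spatial.transform import Rotation as R
def rot(p):
    r=np.array(p["rotation"],float)
    return r if r.shape==(3,3) else R.from_quat(r).as_matrix()
def cloud(p):
    d=p["depth"]; v,u=np.mgrid[:d.shape[0],:d.shape[1]]
    c=np.stack([(u-p["cx"])/p["fx"]*d,(v-p["cy"])/p["fy"]*d,d],-1)
    w=c@rot(p).T+np.array(p["xyz"]); w[d<=0]=np.nan
    return w
def at_z(p,px,z):
    r=rot(p)@np.array([(px[0]-p["cx"])/p["fx"],(px[1]-p["cy"])/p["fy"],1]); o=np.array(p["xyz"])
    return o+r*(z-o[2])/r[2]
def save(p,n): cv2.imwrite(f"pics/{n}.png",p["pixels"][...,::-1])
E
python3 - <<'E'
from h import *
s=ctrl.get_state();print(s)
for n in("top","scene"):
    p=ctrl.read_camera(n);save(p,n+"0");w=cloud(p);print(n,p["xyz"],p["rotation"],p["fx"])
    np.savez(n+"0.npz",w=w,px=p["pixels"])
    for q,z in(("spray",.009),("glue",.009),("tin",.009),("flask",.009),("delivery_tray",0),("display_tray",0)):
        for f in("spot_in","tip_of"):
            for r in getattr(ctrl,f)(q,p)[:2]:
                a=r["at"];i=tuple(np.clip(np.round(a[::-1]).astype(int),0,[419,559]))
                print(q,f,np.round(a,1),round(r["score"],2),w[i].round(3),at_z(p,a,z).round(3))
E
```

```text
{'time': 0.0, 'qpos': array([ 1.05500754e+00,  2.87158620e-01,  1.57820383e+00,  2.95944358e-05,
        1.27859626e+00, -1.49997153e-01]), 'dq': array([ 0.00052814, -0.00182462, -0.00113491, -0.00023563, -0.00065684,
        0.00106461]), 'joint_efforts': array([ 2.53840284e-03, -4.05977225e+01, -2.92632312e+01, -5.43109707e-05,
        5.85250804e-03,  9.43038202e-06]), 'eef_pos': array([0.24107132, 0.62977013, 0.22993735]), 'tcp_rot': array([ 1.81881931e-01,  9.83319665e-01, -1.11345071e-03, -3.99974997e-04]), 'contact_force': array([-0.53791188, -0.13616802,  0.16592774]), 'wrist_torque': array([-0.02891504,  0.01216261,  0.00315608]), 'finger_force': 0.0, 'opening': 0.9982025394819337}
top [ 0.40395179 -0.0153102   0.89631731] [ 0.71279058 -0.69747452  0.04466942 -0.05885171] 481.6252726231238
spray spot_in [374.8 190.6] 0.58 [ 0.561 -0.16   0.104] [ 0.581 -0.177  0.009]
spray tip_of [368.3 196.3] 0.79 [ 0.56  -0.156  0.062] [ 0.57  -0.165  0.009]
glue spot_in [410.  195.9] 0.89 [ 0.559 -0.226  0.074] [ 0.572 -0.243  0.009]
glue spot_in [387.2 207.3] 0.72 [ 0.551 -0.2    0.006] 
[... 1664 characters left out ...]
0.87 [ 0.564 -0.285  0.067] [ 0.539 -0.334  0.009]
tin tip_of [191.  137.2] 0.93 [ 0.564 -0.283  0.032] [ 0.555 -0.302  0.009]
flask spot_in [232.5 190.1] 0.94 [ 0.599 -0.084  0.068] [ 0.576 -0.119  0.009]
flask tip_of [236.1 198.7] 0.63 [ 0.595 -0.079  0.037] [ 0.584 -0.096  0.009]
delivery_tray spot_in [211.1 194.3] 0.58 [ 0.618 -0.139  0.013] [ 0.614 -0.146  0.   ]
delivery_tray tip_of [213.2 171.1] 0.6 [ 0.592 -0.161  0.049] [ 0.572 -0.194  0.   ]
delivery_tray tip_of [357.3 279.6] 0.58 [0.528 0.209 0.013] [0.521 0.206 0.   ]
display_tray spot_in [361.1 282.2] 0.93 [0.52  0.214 0.002] [0.52  0.214 0.   ]
display_tray tip_of [212.4 170.9] 0.32 [ 0.592 -0.165  0.045] [ 0.573 -0.196  0.   ]
```

Run:
```python
from h import *
# tray fit: rim points by minAreaRect in both cameras, colour-independent: z 10..20 mm; products: tops
for n in("top","scene"):
    f=np.load(n+"0.npz");w=f["w"];px=f["px"].astype(int)
    m=(w[...,2]>.003)&(w[...,2]<.022)&(w[...,0]>.35)&(w[...,0]<.75)
    for nm,lo,hi in(("deliv",-.38,-.02),("disp",.03,.39)):
        k=(m&(w[...,1]>lo)&(w[...,1]<hi)).astype(np.uint8)
        _,lab,st,_=cv2.connectedComponentsWithStats(k)
        i=1+np.argmax(st[1:,4]);P=w[lab==i][:,:2]
        r=cv2.minAreaRect((P*1000).astype(np.float32));print(n,nm,st[i,4],np.round(r[0],1),np.round(r[1],1),round(r[2],2))
    for q,c,lo,hi in(("flask",(.585,-.095),.055,.072),("spray",(.572,-.162),.085,.11),("glue",(.56,-.233),.04,.06),("tin",(.553,-.302),.068,.085)):
        k=(w[...,2]>lo)&(w[...,2]<hi)&(np.hypot(w[...,0]-c[0],w[...,1]-c[1])<.036)
        P=w[k];
        if len(P)>5:
            (cc,rad)=cv2.minEnclosingCircle((P[:,:2]*1000).astype(np.float32));r=cv2.minAreaRect((P[:,:2]*1000).astype(np.float32))
            print(n,q,k.sum(),np.round(cc,1),round(rad,1),np.round(P[:,2].max(),3),np.round(r[1],1),round(r[2],1))
t=cv2.imread("pics/top0.png");cv2.imwrite("pics/t1.png",cv2.resize(t[120:300,60:500],None,fx=1.8,fy=1.8,interpolation=cv2.INTER_CUBIC))
```

```text
top deliv 3670 [ 567.5 -203.7] [290.6  82.4] 80.02
top disp 5917 [518.3 208.4] [292.1  81.1] 85.81
top flask 304 [584.6 -98.3] 28.1 0.072 [41.8 42.8] 79.4
top spray 282 [ 572.  -168.8] 15.0 0.109 [28.5 29.2] 44.8
top glue 68 [ 555.5 -232.6] 18.9 0.06 [37.9 14. ] 43.0
top tin 814 [ 548.7 -307.2] 28.1 0.081 [53.9 54. ] 78.3
scene deliv 1514 [ 569.8 -201.3] [288.8  76. ] 79.83
scene disp 3891 [520.9 207. ] [285.6  78.4] 85.24
scene flask 285 [587.3 -97.2] 29.3 0.072 [45.7 43.4] 76.6
scene spray 199 [ 575.5 -166.7] 15.6 0.107 [29.7 28.8] 28.8
scene glue 89 [ 563.9 -234.4] 19.2 0.06 [19.3 38.3] 59.9
scene tin 384 [ 551.5 -305.8] 29.1 0.078 [56.7 53.4] 55.4
```

View pics/t1.png

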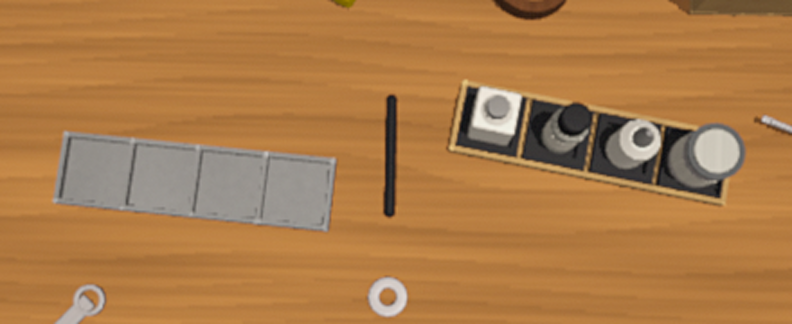

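View pics/scene0.png

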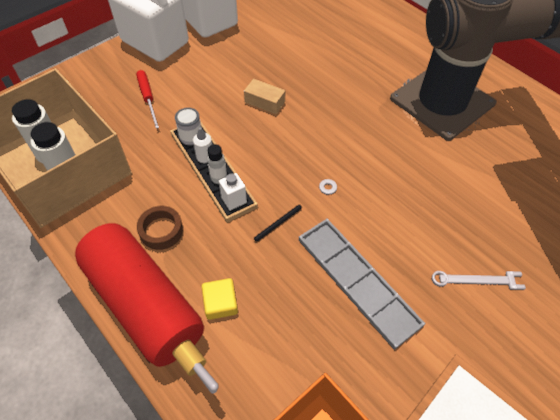

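The tray on the right holds flask, spray, glue and tin, from left to right (crop pixels about (495,115), (568,128), (633,145) and (708,155)). The grey tray is empty, and both cameras agree to about 3 mm.

```bash
cat > go.py <<'E'
from h import *; import sys
# python3 go.py x y z ang : shift in tool axes (mm) and turn (deg) to bring TCP there with tool y at world angle ang
x,y,z,a=map(float,sys.argv[1:5]); s=ctrl.get_state(); M=R.from_quat(s["tcp_rot"]).as_matrix()
d=M.T@(np.array([x,y,z])-s["eef_pos"]); cur=np.degrees(np.arctan2(M[1,1],M[0,1]))
t=-((a-cur+90)%180-90) if len(sys.argv)<6 else -(a-cur)
print("shift mm",(d*1000).round(1),"turn",round(t,1),"pos",s["eef_pos"].round(4),"yang",cur.round(2),"tilt",M[:,2].round(4),"open",round(s["opening"],3),"F",round(s["finger_force"],1),"q6",s["qpos"][5].round(2),"t",round(s["time"],1))
E
python3 go.py .587 -.098 .23 -10
```

```text
shift mm [-583.2 -556.5    1.3] turn 79.0 pos [0.2414 0.6303 0.2313] yang 69.04 tilt [-0.e+00 -1.e-04 -1.e+00] open 1.001 F 0.0 q6 -0.15 t 1.3
```

```bash
python3 -m inch '[[0,-0.025,-0.024,0,4],[0,-0.05,-0.048,0,8],[0,-0.075,-0.072,0,12],[0,-0.1,-0.096,0,16],[0,-0.125,-0.12,0,20]]' 20; python3 go.py .587 -.098 .23 -10
```

```text
time: 1.72
eef_pos: [0.3155, 0.4722, 0.2314]
tcp_rot: [0.351, 0.936, 0.0, 0.0]
contact_force: [-0.5, -0.1, -0.2]
opening: 1.0
finger_force: 0.0
shift mm [-579.5 -251.     1.4] turn 58.9 pos [0.3155 0.4722 0.2314] yang 48.88 tilt [ 3.e-04  1.e-04 -1.e+00] open 1.0 F 0.0 q6 -0.05 t 1.7
```

```bash
python3 -m inch '[[0,-0.032,-0.014,0,6],[0,-0.065,-0.028,0,12],[0,-0.097,-0.042,0,18],[0,-0.13,-0.056,0,24],[0,-0.162,-0.07,0,30]]'; python3 go.py .587 -.098 .23 -10
```

```text
time: 2.13
eef_pos: [0.3921, 0.3129, 0.2316]
tcp_rot: [0.582, 0.813, 0.0, 0.0]
contact_force: [0.8, -1.0, -0.9]
opening: 0.999
finger_force: 0.0
shift mm [-451.8   52.3    1.7] turn 28.8 pos [0.3921 0.3129 0.2316] yang 18.76 tilt [ 8.e-04  3.e-04 -1.e+00] open 0.999 F 0.0 q6 0.14 t 2.1
```

```bash
python3 go.py .587 -.098 .23 -10 >/dev/null; true
python3 -m inch '[[0,-0.036,0.004,0,6],[0,-0.072,0.008,0,12],[0,-0.108,0.012,0,18],[0,-0.144,0.017,0,24],[0,-0.18,0.021,0,28.8]]'; python3 go.py .587 -.098 .23 -10
```

```text
time: 2.55
eef_pos: [0.4708, 0.1495, 0.2318]
tcp_rot: [0.766, 0.643, 0.001, 0.0]
contact_force: [1.0, 0.5, 0.8]
opening: 1.004
finger_force: 0.0
shift mm [-223.5  157.6    1.9] turn -0.0 pos [0.4708 0.1495 0.2318] yang -10.04 tilt [ 1.1e-03  2.0e-04 -1.0e+00] open 1.004 F 0.0 q6 0.28 t 2.5
```

```bash
python3 -m inch '[[0,-0.032,0.022,0,0],[0,-0.064,0.045,0,0],[0,-0.096,0.068,0,0],[0,-0.128,0.09,0,0],[0,-0.16,0.113,0,0]]'; python3 -m inch '[[0,-0.025,0.018,0,0],[0,-0.05,0.035,0,0],[0,-0.063,0.044,0,0],[0,-0.063,0.044,0,0],[0,-0.063,0.044,0,0]]' ;python3 go.py .5865 -.098 .032 -10
```

```text
time: 2.97
eef_pos: [0.555, -0.0276, 0.2317]
tcp_rot: [0.765, 0.644, 0.0, 0.0]
contact_force: [-0.7, 0.5, -0.4]
opening: 1.003
finger_force: 0.0
time: 3.38
eef_pos: [0.587, -0.0952, 0.2311]
tcp_rot: [0.765, 0.644, -0.0, -0.001]
contact_force: [-1.2, 0.2, 0.4]
opening: 0.998
finger_force: 0.0
shift mm [ -3.    0.2 199.1] turn 0.2 pos [ 0.587  -0.0952  0.2311] yang -9.82 tilt [-8.e-04  9.e-04 -1.e+00] open 0.998 F 0.0 q6 -0.16 t 3.4
```

```bash
python3 -m inch '[[0,-0.001,0,0.03,0],[0,-0.002,0,0.06,0],[0,-0.003,0,0.09,0],[0,-0.003,0,0.11,0],[0,-0.003,0,0.13,0]]'; python3 -m inch '[[0,0,0,0.02,0],[0,0,0,0.04,0],[0,0,0,0.055,0],[0,0,0,0.068,0],[0,0,0,0.068,0]]' ;python3 go.py .5865 -.098 .032 -10
python3 - <<'E'
from h import *
a=ctrl.read_camera("top")["pixels"][120:300,230:500];b=ctrl.read_camera("scene")["pixels"][80:260,120:390]
cv2.imwrite("pics/a1.png",cv2.resize(np.vstack([a,b])[...,::-1],None,fx=1.6,fy=1.6))
E
```

```text
time: 3.8
eef_pos: [0.5854, -0.0957, 0.0997]
tcp_rot: [0.764, 0.645, -0.0, -0.001]
contact_force: [-0.2, -0.6, 0.6]
opening: 1.002
finger_force: 0.0
time: 4.22
eef_pos: [0.5842, -0.0958, 0.0304]
tcp_rot: [0.764, 0.645, -0.001, -0.003]
contact_force: [-0.8, -0.0, -0.2]
opening: 0.999
finger_force: 0.0
shift mm [-1.8  2.6 -1.6] turn 0.3 pos [ 0.5842 -0.0958  0.0304] yang -9.66 tilt [-0.0055  0.0022 -1.    ] open 0.999 F 0.0 q6 -0.17 t 4.2
```

View pics/a1.png

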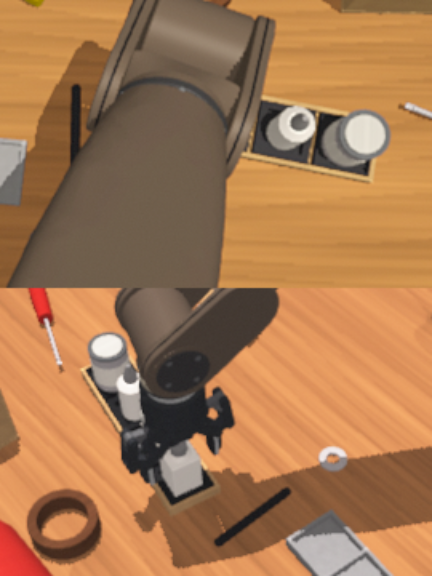

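The fingers straddle the flask, one on each tray-x side (lower half at about (180,470)), and stay clear of the spray. I'm closing.

```bash
python3 -m inch '[[0,-0.001,0.0025,0,0],[0.3,-0.002,0.0025,0,0],[0.6,-0.002,0.0025,0,0],[1,-0.002,0.0025,0,0],[1,-0.002,0.0025,0,0]]' 35;python3 -m inch '[[1,0,0,0,0],[1,0,0,0,0],[1,0,0,0,0],[1,0,0,0,0],[1,0,0,0,0]]'; python3 go.py .5865 -.098 .032 -10
```

```text
time: 4.73
eef_pos: [0.5891, -0.1008, 0.0342]
tcp_rot: [0.765, 0.644, 0.0, 0.0]
contact_force: [-0.7, 0.6, -0.1]
opening: 0.485
finger_force: 36.6
time: 5.15
eef_pos: [0.5891, -0.1008, 0.0341]
tcp_rot: [0.765, 0.644, 0.0, 0.0]
contact_force: [-1.7, -0.9, 6.1]
opening: 0.487
finger_force: 37.4
shift mm [ 2.3 -3.   2.1] turn 0.2 pos [ 0.5891 -0.1008  0.0341] yang -9.76 tilt [ 4.e-04 -4.e-04 -1.e+00] open 0.487 F 37.4 q6 -0.17 t 5.2
```

```bash
python3 -m inch '[[1,0,0,-0.008,0],[1,0,0,-0.02,0],[1,0,0,-0.035,0],[1,0,0,-0.05,0],[1,0,0,-0.06,0]]';  python3 go.py .5114 .1025 .09 -4.5
```

```text
time: 5.57
eef_pos: [0.5894, -0.1006, 0.0952]
tcp_rot: [0.765, 0.644, 0.001, 0.001]
contact_force: [0.4, -0.3, -1.7]
opening: 0.485
finger_force: 36.7
shift mm [ 187.  -111.3    4.9] turn -5.3 pos [ 0.5894 -0.1006  0.0952] yang -9.75 tilt [ 2.e-03 -6.e-04 -1.e+00] open 0.485 F 36.7 q6 -0.17 t 5.6
```

```bash
python3 -m inch '[[1,0.012,-0.007,0,0],[1,0.03,-0.018,0,-1],[1,0.055,-0.032,0,-2],[1,0.08,-0.047,0,-3],[1,0.105,-0.062,0,-4]]';  python3 go.py .5114 .1025 .09 -4.5
```

```text
time: 5.98
eef_pos: [0.5437, 0.0153, 0.0924]
tcp_rot: [0.742, 0.671, -0.0, -0.001]
contact_force: [0.3, 0.3, -1.9]
opening: 0.493
finger_force: 36.7
shift mm [ 83.5 -40.9   2.5] turn -1.2 pos [0.5437 0.0153 0.0924] yang -5.74 tilt [-1.7e-03  7.0e-04 -1.0e+00] open 0.493 F 36.7 q6 -0.06 t 6.0
```

```bash
python3 -m inch '[[1,0.025,-0.012,0,-1],[1,0.05,-0.025,0,-1],[1,0.07,-0.035,0,-1],[1,0.08,-0.039,0,-1],[1,0.08,-0.039,0,-1]]'; python3 -m inch '[[1,0,0,0,0],[1,0,0,0,0],[1,0,0,0,0]]';  python3 go.py .5114 .1025 .0305 -4.5
```

```text
time: 6.4
eef_pos: [0.5129, 0.0992, 0.0925]
tcp_rot: [0.735, 0.678, -0.001, -0.001]
contact_force: [-0.6, 0.0, -0.8]
opening: 0.487
finger_force: 36.7
time: 6.65
eef_pos: [0.5153, 0.096, 0.0934]
tcp_rot: [0.736, 0.677, 0.0, 0.0]
contact_force: [0.7, -0.4, -1.4]
opening: 0.488
finger_force: 36.7
shift mm [ 6.2 -4.5 62.9] turn -0.3 pos [0.5153 0.096  0.0934] yang -4.84 tilt [ 4.e-04 -3.e-04 -1.e+00] open 0.488 F 36.7 q6 0.08 t 6.7
```

```bash
python3 -m inch '[[1,0.003,-0.002,0.01,0],[1,0.006,-0.004,0.025,0],[1,0.006,-0.0045,0.04,0],[1,0.006,-0.0045,0.052,0],[1,0.006,-0.0045,0.057,0]]'; python3 -m inch '[[1,0,0,0.002,0],[1,0,0,0.004,0],[1,0,0,0.005,0],[1,0,0,0.005,0],[1,0,0,0.005,0]]';  python3 go.py .5114 .1025 .0301 -4.5
```

```text
time: 7.07
eef_pos: [0.5091, 0.1029, 0.0337]
tcp_rot: [0.736, 0.677, -0.002, -0.001]
contact_force: [-1.4, 0.6, -2.3]
opening: 0.486
finger_force: 36.7
time: 7.48
eef_pos: [0.5114, 0.1033, 0.032]
tcp_rot: [0.736, 0.677, 0.001, 0.0]
contact_force: [0.3, -0.4, -1.1]
opening: 0.485
finger_force: 36.7
shift mm [-0.8  0.1  1.9] turn -0.3 pos [0.5114 0.1033 0.032 ] yang -4.76 tilt [ 0.0014 -0.     -1.    ] open 0.485 F 36.7 q6 0.09 t 7.5
```

```bash
python3 -m inch '[[1,0,0,0.001,0],[1,0,0,0.0015,0],[1,0,0,0.002,0],[1,0,0,0.002,0],[1,0,0,0.002,0]]'; python3 -m inch '[[0.48,0,0,0,0],[0.4,0,0,0,0],[0.3,0,0,0,0],[0.2,0,0,0,0],[0,0,0,0,0]]'; python3 -m inch '[[0,0,0,0,0],[0,0,0,0,0],[0,0,0,0,0]]'; python3 go.py .5748 -.168 .03 -10
```

```text
time: 7.9
eef_pos: [0.511, 0.1034, 0.03]
tcp_rot: [0.736, 0.677, 0.0, 0.0]
contact_force: [-1.4, 1.1, 5.0]
opening: 0.486
finger_force: 37.2
time: 8.32
eef_pos: [0.5107, 0.1033, 0.0292]
tcp_rot: [0.736, 0.677, -0.0, -0.0]
contact_force: [0.3, -0.4, -0.1]
opening: 0.917
finger_force: 0.0
time: 8.57
eef_pos: [0.5107, 0.1033, 0.0293]
tcp_rot: [0.736, 0.677, -0.0, -0.0]
contact_force: [0.1, 0.5, -0.0]
opening: 1.001
finger_force: 0.0
shift mm [-265.1   86.4   -0.7] turn 5.2 pos [0.5107 0.1033 0.0293] yang -4.76 tilt [-0. -0. -1.] open 1.001 F 0.0 q6 0.09 t 8.6
```

```bash
python3 -m inch '[[0,0,0,-0.015,0],[0,0,0,-0.05,0],[0,0,0,-0.09,0],[0,0,0,-0.12,0],[0,0,0,-0.14,0]]'; python3 -m inch '[[0,-0.03,0.01,0,1],[0,-0.06,0.02,0,2],[0,-0.095,0.031,0,3],[0,-0.13,0.042,0,4],[0,-0.165,0.054,0,5]]'; python3 go.py .5748 -.168 .13 -10
```

```text
time: 8.98
eef_pos: [0.5123, 0.1034, 0.1735]
tcp_rot: [0.736, 0.677, 0.002, 0.002]
contact_force: [0.4, -0.7, 0.2]
opening: 0.998
finger_force: 0.0
time: 9.4
eef_pos: [0.5508, -0.067, 0.1695]
tcp_rot: [0.765, 0.644, 0.0, 0.0]
contact_force: [1.2, 0.5, -0.1]
opening: 0.999
finger_force: 0.0
shift mm [-95.5  40.8  39.5] turn 0.2 pos [ 0.5508 -0.067   0.1695] yang -9.78 tilt [ 3.e-04 -0.e+00 -1.e+00] open 0.999 F 0.0 q6 -0.13 t 9.4
```

```bash
python3 -m inch '[[0,-0.03,0.013,0,0],[0,-0.06,0.026,0,0],[0,-0.08,0.035,0,0],[0,-0.094,0.04,0,0],[0,-0.094,0.04,0,0]]'; python3 -m inch '[[0,0,0,0,0],[0,0,0,0,0],[0,0,0,0,0]]'; python3 go.py .5742 -.168 .042 -10
python3 - <<'E'
from h import *
p=ctrl.read_camera("scene");w=cloud(p)
for q,c,lo,hi in(("spray",(.574,-.168),.085,.11),("glue",(.562,-.235),.04,.06),("tin",(.552,-.306),.068,.085),("flask",(.511,.103),.05,.068)):
    P=w[(w[...,2]>lo)&(w[...,2]<hi)&(np.hypot(w[...,0]-c[0],w[...,1]-c[1])<.036)]
    if len(P)>5:
        r=cv2.minAreaRect((P[:,:2]*1000).astype(np.float32));print(q,len(P),np.round(r[0],1),np.round(r[1],1),round(r[2],1),P[:,2].max())
cv2.imwrite("pics/a2.png",p["pixels"][80:380,120:520,::-1])
E
```

```text
time: 9.82
eef_pos: [0.5746, -0.1676, 0.1693]
tcp_rot: [0.766, 0.643, -0.0, 0.0]
contact_force: [0.3, -0.4, 0.5]
opening: 1.003
finger_force: 0.0
time: 10.07
eef_pos: [0.5741, -0.1635, 0.1692]
tcp_rot: [0.764, 0.645, -0.0, -0.0]
contact_force: [-0.1, -0.7, -0.1]
opening: 1.003
finger_force: 0.0
shift mm [ -4.5   1.  127.2] turn 0.3 pos [ 0.5741 -0.1635  0.1692] yang -9.67 tilt [-5.e-04  5.e-04 -1.e+00] open 1.003 F 0.0 q6 -0.28 t 10.1
spray 195 [ 576.5 -166.7] [28.8 28.5] 81.5 0.10595218771511716
glue 84 [ 569.9 -225.9] [17.8 37.7] 55.4 0.059932832083466114
tin 75 [ 549.2 -302.8] [48.1 46.4] 46.4 0.07776087560351186
flask 332 [514.4 106.5] [42.9 41.9] 86.5 0.06797836994887141
```

View pics/a2.png

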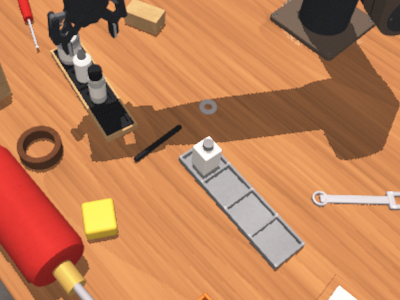

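The flask stands upright in the right end compartment, at (207,155) in the crop. Scene-camera depth puts it 4 mm from that compartment's centre. Next is the spray.

```bash
python3 -m inch '[[0,-0.004,0.001,0.02,0],[0,-0.004,0.001,0.045,0],[0,-0.004,0.001,0.07,0],[0,-0.004,0.001,0.09,0],[0,-0.004,0.001,0.1,0]]'; python3 -m inch '[[0,0,0,0.01,0],[0,0,0,0.02,0],[0,0,0,0.027,0],[0,0,0,0.027,0],[0,0,0,0.027,0]]' ;python3 go.py .5748 -.1675 .042 -10
```

```text
time: 10.53
eef_pos: [0.5728, -0.1672, 0.0662]
tcp_rot: [0.764, 0.645, -0.001, -0.002]
contact_force: [-0.7, -0.2, 0.3]
opening: 0.999
finger_force: 0.0
time: 10.95
eef_pos: [0.5749, -0.1692, 0.0426]
tcp_rot: [0.765, 0.644, 0.0, 0.0]
contact_force: [-0.0, -0.0, -0.4]
opening: 0.999
finger_force: 0.0
shift mm [ 1.6 -0.4  0.6] turn 0.2 pos [ 0.5749 -0.1692  0.0426] yang -9.76 tilt [ 4.e-04 -2.e-04 -1.e+00] open 0.999 F 0.0 q6 -0.29 t 10.9
```

```bash
python3 -m inch '[[0.2,0.001,0,0,0],[0.4,0.001,0,0,0],[0.6,0.001,0,0,0],[1,0.001,0,0,0],[1,0.001,0,0,0]]' 35;python3 -m inch '[[1,0,0,0,0],[1,0,0,0,0],[1,0,0,0,0],[1,0,0,0,0]]'; python3 go.py .5748 -.168 .042 -10;  python3 -m inch '[[1,0,0,-0.008,0],[1,0,0,-0.02,0],[1,0,0,-0.045,0],[1,0,0,-0.075,0],[1,0,0,-0.105,0]]';  python3 -m inch '[[1,0,0,-0.015,0],[1,0,0,-0.015,0],[1,0,0,-0.015,0]]'; python3 go.py .5169 .1728 .155 -4.5
```

```text
time: 11.37
eef_pos: [0.575, -0.1682, 0.043]
tcp_rot: [0.765, 0.644, 0.0, 0.0]
contact_force: [-0.7, 0.6, 3.6]
opening: 0.406
finger_force: 35.0
time: 11.7
eef_pos: [0.5751, -0.1683, 0.043]
tcp_rot: [0.765, 0.644, 0.0, 0.0]
contact_force: [-1.6, 0.7, 5.4]
opening: 0.408
finger_force: 35.2
shift mm [ 0.2 -0.3  1. ] turn 0.2 pos [ 0.5751 -0.1683  0.043 ] yang -9.76 tilt [ 4.e-04 -3.e-04 -1.e+00] open 0.408 F 35.2 q6 -0.28 t 11.7
time: 12.12
eef_pos: [0.5741, -0.1678, 0.148]
tcp_rot: [0.765, 0.644, -0.0, -0.001]
contact_force: [1.3, -0.4, -0.9]
opening: 0.411
finger_force: 35.1
time: 12.37
eef_pos: [0.5753, -0.1683, 0.1635]
tcp_rot: [0.765, 0.644, 0.001, 0.001]
contact_force: [-0.9, 0.8, -1.6]
opening: 0.41
finger_force: 35.1
shift mm [ 326.3 -115.4    8. ] turn -5.3 pos [ 0.5753 -0.1683  0.1635] yang -9.76 tilt [ 0.0024 -0.0011 -1.    ] open 0.41 F 35.1 q6 -0.28 t 12.4
```

```bash
python3 -m inch '[[1,0.015,-0.005,0,0],[1,0.04,-0.014,0,-1],[1,0.07,-0.025,0,-2],[1,0.1,-0.035,0,-3],[1,0.13,-0.046,0,-4]]'; python3 -m inch '[[1,0.03,-0.0085,0,0],[1,0.06,-0.017,0,0],[1,0.09,-0.0255,0,0],[1,0.12,-0.034,0,-0.5],[1,0.145,-0.041,0,-1]]';  python3 go.py .5169 .1728 .155 -4.5
```

```text
time: 12.78
eef_pos: [0.5493, -0.03, 0.1595]
tcp_rot: [0.742, 0.671, -0.001, -0.002]
contact_force: [1.4, 0.4, 0.0]
opening: 0.406
finger_force: 35.1
time: 13.2
eef_pos: [0.5224, 0.1187, 0.1595]
tcp_rot: [0.735, 0.678, -0.002, -0.002]
contact_force: [-0.3, -0.1, -1.7]
opening: 0.409
finger_force: 35.1
shift mm [53.4 -9.9  4.6] turn -0.2 pos [0.5224 0.1187 0.1595] yang -4.69 tilt [-5.3e-03  5.0e-04 -1.0e+00] open 0.409 F 35.1 q6 0.12 t 13.2
```

```bash
python3 -m inch '[[1,0.02,-0.004,0,0],[1,0.037,-0.007,0,0],[1,0.048,-0.009,0,0],[1,0.054,-0.01,0,0],[1,0.054,-0.01,0,0]]'; python3 -m inch '[[1,0,0,0,0],[1,0,0,0,0],[1,0,0,0,0],[1,0,0,0,0],[1,0,0,0,0]]';  python3 go.py .5169 .1728 .039 -4.5
```

```text
time: 13.62
eef_pos: [0.5186, 0.1718, 0.1609]
tcp_rot: [0.735, 0.678, -0.001, -0.001]
contact_force: [0.1, -0.2, -2.5]
opening: 0.411
finger_force: 35.1
time: 14.03
eef_pos: [0.52, 0.1702, 0.1624]
tcp_rot: [0.736, 0.677, 0.0, 0.0]
contact_force: [0.1, 1.0, -0.8]
opening: 0.414
finger_force: 35.1
shift mm [  2.3  -3.3 123.4] turn -0.3 pos [0.52   0.1702 0.1624] yang -4.82 tilt [ 1.e-04 -1.e-04 -1.e+00] open 0.414 F 35.1 q6 0.22 t 14.0
```

```bash
python3 -m inch '[[1,0.002,-0.003,0.015,0],[1,0.002,-0.003,0.04,0],[1,0.002,-0.003,0.065,0],[1,0.002,-0.003,0.09,0],[1,0.002,-0.003,0.11,0]]'; python3 -m inch '[[1,0,0,0.005,0],[1,0,0,0.009,0],[1,0,0,0.011,0],[1,0,0,0.011,0],[1,0,0,0.011,0]]';  python3 go.py .5169 .1728 .039 -4.5
```

```text
time: 14.45
eef_pos: [0.5164, 0.1727, 0.0507]
tcp_rot: [0.736, 0.677, -0.0, -0.0]
contact_force: [-0.2, -0.3, -1.2]
opening: 0.409
finger_force: 35.2
time: 14.87
eef_pos: [0.5182, 0.1732, 0.0428]
tcp_rot: [0.736, 0.677, 0.001, 0.001]
contact_force: [-0.2, 0.3, -0.2]
opening: 0.407
finger_force: 35.2
shift mm [-0.5 -1.2  3.8] turn -0.3 pos [0.5182 0.1732 0.0428] yang -4.76 tilt [ 2.7e-03  4.0e-04 -1.0e+00] open 0.407 F 35.2 q6 0.22 t 14.9
```

```bash
python3 -m inch '[[1,0,-0.001,0.001,0],[1,0,-0.001,0.002,0],[1,0,-0.001,0.003,0],[1,0,-0.001,0.003,0],[1,0,-0.001,0.003,0]]'; python3 go.py .5169 .1728 .039 -4.5
```

```text
time: 15.28
eef_pos: [0.5164, 0.1733, 0.039]
tcp_rot: [0.736, 0.677, 0.0, 0.0]
contact_force: [-1.1, 0.3, 2.0]
opening: 0.41
finger_force: 35.4
shift mm [-0.4  0.6  0. ] turn -0.3 pos [0.5164 0.1733 0.039 ] yang -4.76 tilt [ 8.e-04  1.e-04 -1.e+00] open 0.41 F 35.4 q6 0.22 t 15.3
```

```bash
python3 -m inch '[[0.5,0,0,0,0],[0.4,0,0,0,0],[0.3,0,0,0,0],[0.2,0,0,0,0],[0,0,0,0,0]]'; python3 -m inch '[[0,0,0,0,0],[0,0,0,0,0],[0,0,0,0,0]]'; python3 -m inch '[[0,0,0,-0.015,0],[0,0,0,-0.05,0],[0,0,0,-0.09,0],[0,0,0,-0.12,0],[0,0,0,-0.14,0]]'; python3 go.py .563 -.236 .178 -10
```

```text
time: 15.7
eef_pos: [0.5159, 0.1731, 0.0382]
tcp_rot: [0.736, 0.677, -0.0, -0.0]
contact_force: [0.1, 0.4, -0.3]
opening: 0.918
finger_force: 0.0
time: 15.95
eef_pos: [0.5159, 0.1731, 0.0383]
tcp_rot: [0.736, 0.677, -0.0, -0.0]
contact_force: [0.1, -0.9, 0.6]
opening: 0.994
finger_force: 0.0
time: 16.37
eef_pos: [0.5175, 0.1734, 0.1825]
tcp_rot: [0.736, 0.677, 0.002, 0.002]
contact_force: [0.2, 0.4, 1.1]
opening: 1.0
finger_force: 0.0
shift mm [-404.2   79.2    4.5] turn 5.2 pos [0.5175 0.1734 0.1825] yang -4.75 tilt [ 5.6e-03  8.0e-04 -1.0e+00] open 1.0 F 0.0 q6 0.22 t 16.4
```

```bash
python3 -m inch '[[0,-0.03,0.006,0,1],[0,-0.065,0.013,0,2],[0,-0.1,0.02,0,3],[0,-0.135,0.026,0,4],[0,-0.17,0.033,0,5]]'; python3 -m inch '[[0,-0.033,0.0095,0,0],[0,-0.066,0.019,0,0],[0,-0.1,0.029,0,0],[0,-0.133,0.038,0,0],[0,-0.165,0.047,0,0]]'; python3 go.py .563 -.236 .178 -10
```

```text
time: 16.78
eef_pos: [0.5345, -0.0004, 0.1785]
tcp_rot: [0.765, 0.644, 0.0, 0.0]
contact_force: [0.6, 0.2, -0.2]
opening: 0.997
finger_force: 0.0
time: 17.2
eef_pos: [0.5529, -0.1715, 0.1784]
tcp_rot: [0.765, 0.644, 0.0, 0.0]
contact_force: [0.1, 0.8, 0.5]
opening: 0.999
finger_force: 0.0
shift mm [-61.9  20.9   0.4] turn 0.2 pos [ 0.5529 -0.1715  0.1784] yang -9.78 tilt [ 2.e-04 -1.e-04 -1.e+00] open 0.999 F 0.0 q6 -0.31 t 17.2
```

```bash
python3 -m inch '[[0,-0.025,0.009,0,0],[0,-0.045,0.015,0,0],[0,-0.06,0.02,0,0],[0,-0.06,0.02,0,0],[0,-0.06,0.02,0,0]]'; python3 -m inch '[[0,0,0,0,0],[0,0,0,0,0],[0,0,0,0,0]]'; python3 go.py .563 -.236 .036 -10
python3 - <<'E'
from h import *
for n in("top","scene"):
    w=np.load(n+"0.npz")["w"]
    P=w[(w[...,2]>.078)&(w[...,2]<.11)&(np.hypot(w[...,0]-.562,w[...,1]+.235)<.033)]
    print(n,len(P),P.mean(0).round(4),P.max(0).round(4))
p=ctrl.read_camera("scene");w=cloud(p)
for q,c,lo,hi in(("spray",(.517,.173),.08,.108),("flask",(.511,.103),.05,.068)):
    P=w[(w[...,2]>lo)&(w[...,2]<hi)&(np.hypot(w[...,0]-c[0],w[...,1]-c[1])<.036)]
    r=cv2.minAreaRect((P[:,:2]*1000).astype(np.float32));print(q,len(P),np.round(r[0],1),np.round(r[1],1),P[:,2].max())
E
```

```text
time: 17.62
eef_pos: [0.5625, -0.2323, 0.178]
tcp_rot: [0.765, 0.644, 0.0, -0.0]
contact_force: [0.0, -0.4, -0.7]
opening: 1.0
finger_force: 0.0
time: 17.87
eef_pos: [0.5626, -0.2309, 0.1783]
tcp_rot: [0.764, 0.645, 0.0, -0.0]
contact_force: [-0.3, -0.2, -0.1]
opening: 1.005
finger_force: 0.0
shift mm [ -5.1   1.3 142.3] turn 0.3 pos [ 0.5626 -0.2309  0.1783] yang -9.67 tilt [-2.e-04  3.e-04 -1.e+00] open 1.005 F 0.0 q6 -0.39 t 17.9
top 111 [ 0.558  -0.2342  0.0899] [ 0.5692 -0.2273  0.103 ]
scene 72 [ 0.5642 -0.2326  0.088 ] [ 0.5713 -0.2256  0.1004]
spray 251 [519.4 173.5] [28.5 29. ] 0.10327404652102157
flask 329 [513.6 106.5] [42.8 43.4] 0.06788161816025473
```

```bash
python3 -m inch '[[0,-0.0045,0.001,0.02,0],[0,-0.0045,0.001,0.045,0],[0,-0.0045,0.001,0.07,0],[0,-0.0045,0.001,0.095,0],[0,-0.0045,0.001,0.115,0]]'; python3 -m inch '[[0,0,0,0.01,0],[0,0,0,0.02,0],[0,0,0,0.027,0],[0,0,0,0.027,0],[0,0,0,0.027,0]]' ;python3 go.py .562 -.2355 .036 -10
```

```text
time: 18.33
eef_pos: [0.5623, -0.2356, 0.0615]
tcp_rot: [0.764, 0.645, -0.0, -0.001]
contact_force: [-0.4, 0.5, -1.0]
opening: 1.0
finger_force: 0.0
time: 18.75
eef_pos: [0.5634, -0.2369, 0.037]
tcp_rot: [0.765, 0.644, 0.0, 0.0]
contact_force: [0.2, 0.1, -0.6]
opening: 1.0
finger_force: 0.0
shift mm [ 1.1 -1.6  1. ] turn 0.2 pos [ 0.5634 -0.2369  0.037 ] yang -9.75 tilt [ 9.e-04 -5.e-04 -1.e+00] open 1.0 F 0.0 q6 -0.39 t 18.8
```

```bash
python3 -m inch '[[0.2,0.001,-0.001,0,0],[0.4,0.001,-0.001,0,0],[0.6,0.001,-0.001,0,0],[1,0.001,-0.001,0,0],[1,0.001,-0.001,0,0]]' 30;python3 -m inch '[[1,0,0,0,0],[1,0,0,0,0],[1,0,0,0,0],[1,0,0,0,0]]'; python3 go.py .5748 -.168 .042 -10;  python3 -m inch '[[1,0,0,-0.008,0],[1,0,0,-0.02,0],[1,0,0,-0.045,0],[1,0,0,-0.075,0],[1,0,0,-0.105,0]]';  python3 -m inch '[[1,0,0,-0.02,0],[1,0,0,-0.025,0],[1,0,0,-0.025,0],[1,0,0,-0.025,0]]'; python3 go.py .5223 .2426 .165 -4.5
```

```text
time: 19.17
eef_pos: [0.5625, -0.2359, 0.0372]
tcp_rot: [0.765, 0.644, 0.0, 0.001]
contact_force: [0.1, 0.1, 2.0]
opening: 0.457
finger_force: 30.8
time: 19.5
eef_pos: [0.5625, -0.2359, 0.0372]
tcp_rot: [0.765, 0.644, 0.0, 0.001]
contact_force: [-1.3, 0.1, 5.7]
opening: 0.457
finger_force: 31.0
shift mm [69.   0.6 -4.8] turn 0.2 pos [ 0.5625 -0.2359  0.0372] yang -9.76 tilt [ 9.e-04 -7.e-04 -1.e+00] open 0.457 F 31.0 q6 -0.39 t 19.5
time: 19.92
eef_pos: [0.5612, -0.235, 0.1418]
tcp_rot: [0.765, 0.644, -0.0, -0.001]
contact_force: [0.0, -0.1, -0.8]
opening: 0.456
finger_force: 30.5
time: 20.25
eef_pos: [0.5614, -0.2351, 0.1653]
tcp_rot: [0.765, 0.644, -0.0, -0.001]
contact_force: [-0.4, 0.4, -1.7]
opening: 0.453
finger_force: 30.5
shift mm [ 464.2 -119.5    0.7] turn -5.3 pos [ 0.5614 -0.2351  0.1653] yang -9.76 tilt [-1.4e-03  9.0e-04 -1.0e+00] open 0.453 F 30.5 q6 -0.39 t 20.2
```

```bash
python3 -m inch '[[1,0.015,-0.004,0,0],[1,0.04,-0.01,0,-1],[1,0.07,-0.018,0,-2],[1,0.1,-0.026,0,-3],[1,0.13,-0.033,0,-4]]'; python3 -m inch '[[1,0.033,-0.006,0,0],[1,0.066,-0.012,0,0],[1,0.1,-0.018,0,0],[1,0.133,-0.024,0,-0.5],[1,0.165,-0.03,0,-1]]';  python3 go.py .5223 .2426 .165 -4.5
```

```text
time: 20.67
eef_pos: [0.5495, -0.0994, 0.1635]
tcp_rot: [0.742, 0.671, -0.001, -0.002]
contact_force: [0.1, 0.6, -1.8]
opening: 0.458
finger_force: 30.5
time: 21.08
eef_pos: [0.5359, 0.0678, 0.1638]
tcp_rot: [0.736, 0.677, -0.001, -0.002]
contact_force: [0.7, -0.3, -1.3]
opening: 0.457
finger_force: 30.5
shift mm [173.1 -27.9  -1. ] turn -0.2 pos [0.5359 0.0678 0.1638] yang -4.72 tilt [-4.7e-03  7.0e-04 -1.0e+00] open 0.457 F 30.5 q6 0.02 t 21.1
```

```bash
python3 -m inch '[[1,0.033,-0.006,0,0],[1,0.066,-0.012,0,0],[1,0.1,-0.017,0,0],[1,0.133,-0.022,0,0],[1,0.155,-0.026,0,0]]'; python3 -m inch '[[1,0.01,-0.001,0,0],[1,0.016,-0.001,0,0],[1,0.016,-0.001,0,0],[1,0.016,-0.001,0,0],[1,0.016,-0.001,0,0]]';  python3 go.py .5223 .2426 .0332 -4.5
```

```text
time: 21.5
eef_pos: [0.5225, 0.2249, 0.1637]
tcp_rot: [0.735, 0.678, -0.002, -0.002]
contact_force: [0.4, -0.5, -1.1]
opening: 0.454
finger_force: 30.5
time: 21.92
eef_pos: [0.5255, 0.2368, 0.1659]
tcp_rot: [0.736, 0.677, -0.001, -0.0]
contact_force: [0.8, -0.6, -1.3]
opening: 0.454
finger_force: 30.5
shift mm [  5.6  -3.6 132.6] turn -0.3 pos [0.5255 0.2368 0.1659] yang -4.84 tilt [-9.e-04 -7.e-04 -1.e+00] open 0.454 F 30.5 q6 0.33 t 21.9
```

```bash
python3 -m inch '[[1,0.003,-0.003,0.015,0],[1,0.005,-0.003,0.04,0],[1,0.005,-0.003,0.065,0],[1,0.005,-0.003,0.09,0],[1,0.005,-0.003,0.115,0]]'; python3 -m inch '[[1,0,0,0.007,0],[1,0,0,0.012,0],[1,0,0,0.015,0],[1,0,0,0.015,0],[1,0,0,0.015,0]]';  python3 go.py .5223 .2426 .0332 -4.5
```

```text
time: 22.33
eef_pos: [0.5234, 0.2419, 0.0506]
tcp_rot: [0.737, 0.676, 0.0, 0.0]
contact_force: [0.2, 0.1, -1.7]
opening: 0.455
finger_force: 30.5
time: 22.75
eef_pos: [0.5243, 0.2433, 0.0379]
tcp_rot: [0.736, 0.677, 0.001, 0.001]
contact_force: [-0.3, 0.4, -1.2]
opening: 0.458
finger_force: 30.6
shift mm [-0.9 -1.9  4.7] turn -0.3 pos [0.5243 0.2433 0.0379] yang -4.78 tilt [ 2.7e-03  7.0e-04 -1.0e+00] open 0.458 F 30.6 q6 0.34 t 22.8
```

```bash
python3 -m inch '[[1,0,-0.001,0.001,0],[1,0,-0.001,0.0025,0],[1,0,-0.001,0.0035,0],[1,0,-0.001,0.0035,0],[1,0,-0.001,0.0035,0]]'; python3 go.py .5223 .2426 .0332 -4.5
```

```text
time: 23.17
eef_pos: [0.5223, 0.2435, 0.0333]
tcp_rot: [0.736, 0.677, 0.0, 0.0]
contact_force: [-0.2, -0.2, -0.4]
opening: 0.459
finger_force: 30.7
shift mm [-0.9  0.1  0.1] turn -0.3 pos [0.5223 0.2435 0.0333] yang -4.75 tilt [ 9.e-04  3.e-04 -1.e+00] open 0.459 F 30.7 q6 0.34 t 23.2
```

```bash
python3 -m inch '[[1,0,0,0.0005,0],[1,0,0,0.001,0],[1,0,0,0.001,0],[1,0,0,0.001,0]]';python3 -m inch '[[0.5,0,0,0,0],[0.4,0,0,0,0],[0.3,0,0,0,0],[0.2,0,0,0,0],[0,0,0,0,0]]'; python3 -m inch '[[0,0,0,0,0],[0,0,0,0,0],[0,0,0,0,0]]'; python3 -m inch '[[0,0,0,-0.015,0],[0,0,0,-0.05,0],[0,0,0,-0.09,0],[0,0,0,-0.12,0],[0,0,0,-0.14,0]]'; python3 go.py .551 -.306 .173 -10
```

```text
time: 23.5
eef_pos: [0.5223, 0.2435, 0.0332]
tcp_rot: [0.736, 0.677, 0.0, 0.0]
contact_force: [-2.8, -0.3, 6.1]
opening: 0.458
finger_force: 31.4
time: 23.92
eef_pos: [0.5218, 0.2432, 0.0315]
tcp_rot: [0.736, 0.677, -0.0, -0.0]
contact_force: [-0.5, 0.3, 0.7]
opening: 0.919
finger_force: 0.0
time: 24.17
eef_pos: [0.522, 0.2433, 0.0318]
tcp_rot: [0.736, 0.677, -0.0, -0.0]
contact_force: [-0.3, -0.2, 0.3]
opening: 0.994
finger_force: 0.0
time: 24.58
eef_pos: [0.5235, 0.2438, 0.1761]
tcp_rot: [0.736, 0.677, 0.003, 0.001]
contact_force: [1.2, 0.0, -0.1]
opening: 0.998
finger_force: 0.0
shift mm [-545.6   72.9    2.5] turn 5.2 pos [0.5235 0.2438 0.1761] yang -4.76 tilt [ 0.0055  0.0015 -1.    ] open 0.998 F 0.0 q6 0.34 t 24.6
```

```bash
python3 -m inch '[[0,-0.03,0.004,0,1],[0,-0.065,0.009,0,2],[0,-0.1,0.013,0,3],[0,-0.135,0.018,0,4],[0,-0.17,0.023,0,5]]'; python3 -m inch '[[0,-0.035,0.0077,0,0],[0,-0.07,0.0155,0,0],[0,-0.105,0.0233,0,0],[0,-0.14,0.031,0,0],[0,-0.175,0.039,0,0]]'; python3 -m inch '[[0,-0.033,0.007,0,0],[0,-0.066,0.014,0,0],[0,-0.1,0.022,0,0],[0,-0.13,0.029,0,0],[0,-0.15,0.033,0,0]]'; python3 go.py .551 -.306 .173 -10
```

```text
time: 25.0
eef_pos: [0.5305, 0.0706, 0.172]
tcp_rot: [0.765, 0.644, 0.0, 0.0]
contact_force: [0.4, -0.5, 0.5]
opening: 0.999
finger_force: 0.0
time: 25.42
eef_pos: [0.5393, -0.1088, 0.172]
tcp_rot: [0.765, 0.644, 0.0, 0.0]
contact_force: [1.2, 0.9, -0.3]
opening: 0.999
finger_force: 0.0
time: 25.83
eef_pos: [0.5465, -0.2636, 0.1719]
tcp_rot: [0.765, 0.644, -0.0, 0.001]
contact_force: [1.0, -0.0, 0.3]
opening: 1.0
finger_force: 0.0
shift mm [-41.   11.7  -1. ] turn 0.1 pos [ 0.5465 -0.2636  0.1719] yang -9.87 tilt [ 5.e-04 -1.e-03 -1.e+00] open 1.0 F 0.0 q6 -0.44 t 25.8
```

```bash
python3 -m inch '[[0,-0.02,0.006,0,0],[0,-0.034,0.01,0,0],[0,-0.04,0.011,0,0],[0,-0.04,0.011,0,0],[0,-0.04,0.011,0,0]]'; python3 -m inch '[[0,0,0,0,0],[0,0,0,0,0],[0,0,0,0,0]]'; python3 go.py .5502 -.3062 .03 -10
```

```text
time: 26.25
eef_pos: [0.5506, -0.3012, 0.1716]
tcp_rot: [0.765, 0.644, 0.0, -0.0]
contact_force: [0.5, 0.7, 1.1]
opening: 0.998
finger_force: 0.0
time: 26.5
eef_pos: [0.5509, -0.3008, 0.1719]
tcp_rot: [0.764, 0.645, 0.0, -0.0]
contact_force: [-0.2, 0.6, 0.3]
opening: 1.004
finger_force: 0.0
shift mm [ -5.5   0.3 141.9] turn 0.3 pos [ 0.5509 -0.3008  0.1719] yang -9.69 tilt [-0.e+00  1.e-04 -1.e+00] open 1.004 F 0.0 q6 -0.49 t 26.5
```

```bash
python3 -m inch '[[0,-0.005,0,0.02,0],[0,-0.005,0,0.045,0],[0,-0.005,0,0.07,0],[0,-0.005,0,0.095,0],[0,-0.005,0,0.115,0]]'; python3 -m inch '[[0,0,0,0.01,0],[0,0,0,0.02,0],[0,0,0,0.027,0],[0,0,0,0.027,0],[0,0,0,0.027,0]]' ;python3 go.py .5502 -.3062 .03 -10
```

```text
time: 26.92
eef_pos: [0.5493, -0.3056, 0.055]
tcp_rot: [0.764, 0.645, -0.0, -0.001]
contact_force: [-0.1, 0.1, -0.6]
opening: 1.002
finger_force: 0.0
time: 27.33
eef_pos: [0.5504, -0.307, 0.0305]
tcp_rot: [0.765, 0.644, 0.0, 0.001]
contact_force: [0.2, -0.0, 0.6]
opening: 1.004
finger_force: 0.0
shift mm [ 0.8 -0.3  0.5] turn 0.3 pos [ 0.5504 -0.307   0.0305] yang -9.75 tilt [ 8.e-04 -7.e-04 -1.e+00] open 1.004 F 0.0 q6 -0.5 t 27.3
```

```bash
python3 -m inch '[[0.1,0.001,0,0,0],[0.3,0.001,0,0,0],[0.5,0.001,0,0,0],[1,0.001,0,0,0],[1,0.001,0,0,0]]' 50;python3 -m inch '[[1,0,0,0,0],[1,0,0,0,0],[1,0,0,0,0],[1,0,0,0,0]]'; python3 go.py .5502 -.3062 .03 -10;  python3 -m inch '[[1,0,0,-0.008,0],[1,0,0,-0.02,0],[1,0,0,-0.045,0],[1,0,0,-0.075,0],[1,0,0,-0.105,0]]';  python3 -m inch '[[1,0,0,-0.02,0],[1,0,0,-0.03,0],[1,0,0,-0.03,0],[1,0,0,-0.03,0]]'; python3 go.py .5278 .3124 .165 -4.5
```

```text
time: 27.75
eef_pos: [0.5509, -0.3064, 0.0312]
tcp_rot: [0.765, 0.644, 0.0, 0.001]
contact_force: [-0.1, 1.0, 3.4]
opening: 0.621
finger_force: 53.0
time: 28.08
eef_pos: [0.5509, -0.3064, 0.0312]
tcp_rot: [0.765, 0.644, 0.0, 0.001]
contact_force: [-0.5, 0.7, 6.7]
opening: 0.619
finger_force: 52.9
shift mm [ 0.1 -0.7  1.2] turn 0.2 pos [ 0.5509 -0.3064  0.0312] yang -9.76 tilt [ 0.0018 -0.0014 -1.    ] open 0.619 F 52.9 q6 -0.5 t 28.1
time: 28.5
eef_pos: [0.549, -0.3049, 0.1349]
tcp_rot: [0.765, 0.644, -0.0, -0.002]
contact_force: [0.2, 0.1, -2.1]
opening: 0.626
finger_force: 52.8
time: 28.83
eef_pos: [0.5496, -0.3055, 0.1644]
tcp_rot: [0.765, 0.644, -0.0, -0.0]
contact_force: [0.0, -0.2, -1.2]
opening: 0.62
finger_force: 52.8
shift mm [ 6.052e+02 -1.263e+02 -4.000e-01] turn -5.3 pos [ 0.5496 -0.3055  0.1644] yang -9.76 tilt [-6.e-04  4.e-04 -1.e+00] open 0.62 F 52.8 q6 -0.5 t 28.8
```

```bash
python3 -m inch '[[1,0.015,-0.003,0,0],[1,0.04,-0.008,0,-1],[1,0.07,-0.0146,0,-2],[1,0.1,-0.021,0,-3],[1,0.13,-0.027,0,-4]]'; python3 -m inch '[[1,0.034,-0.005,0,0],[1,0.068,-0.01,0,0],[1,0.102,-0.015,0,0],[1,0.136,-0.02,0,-0.5],[1,0.17,-0.025,0,-1]]';  python3 go.py .5278 .3124 .165 -4.5
```

```text
time: 29.25
eef_pos: [0.5435, -0.1704, 0.1618]
tcp_rot: [0.742, 0.671, -0.001, -0.003]
contact_force: [-0.4, -0.1, -1.4]
opening: 0.623
finger_force: 52.9
time: 29.67
eef_pos: [0.5353, 0.0012, 0.1621]
tcp_rot: [0.736, 0.677, -0.001, -0.002]
contact_force: [0.6, 0.9, -1.4]
opening: 0.624
finger_force: 52.9
shift mm [309.5 -33.2  -2.4] turn -0.2 pos [0.5353 0.0012 0.1621] yang -4.73 tilt [-0.0049  0.0013 -1.    ] open 0.624 F 52.9 q6 -0.11 t 29.7
```

```bash
python3 -m inch '[[1,0.034,-0.0036,0,0],[1,0.068,-0.0073,0,0],[1,0.102,-0.011,0,0],[1,0.136,-0.0146,0,0],[1,0.17,-0.018,0,0]]'; python3 -m inch '[[1,0.034,-0.0036,0,0],[1,0.066,-0.007,0,0],[1,0.095,-0.01,0,0],[1,0.115,-0.0125,0,0],[1,0.125,-0.0135,0,0]]'; python3 -m inch '[[1,0.01,-0.0015,0,0],[1,0.01,-0.0015,0,0],[1,0.01,-0.0015,0,0],[1,0.01,-0.0015,0,0],[1,0.01,-0.0015,0,0]]';  python3 go.py .5278 .3124 .0272 -4.5
```

```text
time: 30.08
eef_pos: [0.5312, 0.1716, 0.1621]
tcp_rot: [0.736, 0.677, -0.002, -0.002]
contact_force: [0.8, -0.3, -1.8]
opening: 0.619
finger_force: 52.9
time: 30.5
eef_pos: [0.5281, 0.2977, 0.162]
tcp_rot: [0.735, 0.678, -0.002, -0.001]
contact_force: [-0.2, -0.9, -1.8]
opening: 0.624
finger_force: 52.9
time: 30.92
eef_pos: [0.5302, 0.3041, 0.1647]
tcp_rot: [0.736, 0.677, -0.0, 0.0]
contact_force: [0.1, -0.3, -1.1]
opening: 0.623
finger_force: 52.9
shift mm [  8.1  -3.1 137.5] turn -0.3 pos [0.5302 0.3041 0.1647] yang -4.84 tilt [-3.e-04 -4.e-04 -1.e+00] open 0.623 F 52.9 q6 0.44 t 30.9
```

```bash
python3 -m inch '[[1,0.004,-0.0025,0.015,0],[1,0.008,-0.0025,0.04,0],[1,0.008,-0.0025,0.07,0],[1,0.008,-0.0025,0.095,0],[1,0.008,-0.0025,0.12,0]]'; python3 -m inch '[[1,0,0,0.007,0],[1,0,0,0.012,0],[1,0,0,0.015,0],[1,0,0,0.015,0],[1,0,0,0.015,0]]';  python3 go.py .5278 .3124 .0272 -4.5
```

```text
time: 31.33
eef_pos: [0.5284, 0.3125, 0.0438]
tcp_rot: [0.736, 0.677, 0.0, 0.0]
contact_force: [0.7, 0.3, -2.7]
opening: 0.623
finger_force: 52.9
time: 31.75
eef_pos: [0.5296, 0.3138, 0.0316]
tcp_rot: [0.736, 0.677, 0.001, 0.001]
contact_force: [0.5, -0.3, -1.4]
opening: 0.621
finger_force: 53.0
shift mm [-1.5 -1.7  4.4] turn -0.3 pos [0.5296 0.3138 0.0316] yang -4.77 tilt [ 0.0029  0.0011 -1.    ] open 0.621 F 53.0 q6 0.45 t 31.8
```

```bash
python3 -m inch '[[1,-0.001,-0.001,0.001,0],[1,-0.001,-0.001,0.0025,0],[1,-0.001,-0.001,0.0035,0],[1,-0.001,-0.001,0.004,0],[1,-0.001,-0.001,0.004,0]]'; python3 -m inch '[[1,0,0,0,0],[1,0,0,0,0]]';python3 go.py .5278 .3124 .0272 -4.5
```

```text
time: 32.17
eef_pos: [0.5276, 0.3128, 0.0272]
tcp_rot: [0.736, 0.677, 0.0, 0.0]
contact_force: [-2.8, -1.1, 5.6]
opening: 0.622
finger_force: 53.5
time: 32.33
eef_pos: [0.5276, 0.3128, 0.0272]
tcp_rot: [0.736, 0.677, 0.0, 0.0]
contact_force: [-2.8, -0.2, 5.2]
opening: 0.619
finger_force: 53.5
shift mm [-0.4  0.2 -0. ] turn -0.2 pos [0.5276 0.3128 0.0272] yang -4.75 tilt [ 7.e-04  2.e-04 -1.e+00] open 0.619 F 53.5 q6 0.45 t 32.3
```

```bash
python3 -m inch '[[0.35,0,0,0,0],[0.3,0,0,0,0],[0.2,0,0,0,0],[0.1,0,0,0,0],[0,0,0,0,0]]'; python3 -m inch '[[0,0,0,0,0],[0,0,0,0,0],[0,0,0,0,0]]'; python3 -m inch '[[0,0,0,-0.015,0],[0,0,0,-0.05,0],[0,0,0,-0.09,0],[0,0,0,-0.12,0],[0,0,0,-0.15,0]]'; python3 -m inch '[[0,-0.03,0,0,0],[0,-0.065,0,0,0],[0,-0.1,0,0,0],[0,-0.135,0,0,0],[0,-0.17,0,0,0]]';python3 -m inch '[[0,-0.03,0,0,0],[0,-0.065,0,0,0],[0,-0.1,0,0,0],[0,-0.135,0,0,0],[0,-0.17,0,0,0]]'
python3 -m inch '[[0,0,0,0,0],[0,0,0,0,0],[0,0,0,0,0]]'
python3 - <<'E'
from h import *
im=[]
for n in("top","scene"):
    p=ctrl.read_camera(n);w=cloud(p);im.append(p["pixels"])
    O=np.array([518.3,208.4]) if n=="top" else np.array([520.9,207.0])
    a=np.radians(85.5);ey=np.array([np.cos(a),np.sin(a)]);ex=np.array([ey[1],-ey[0]])
    for q,c,lo,hi in(("flask",(.511,.103),.05,.068),("spray",(.517,.173),.08,.108),("glue",(.522,.243),.04,.06),("tin",(.528,.312),.064,.08)):
        P=w[(w[...,2]>lo)&(w[...,2]<hi)&(np.hypot(w[...,0]-c[0],w[...,1]-c[1])<.04)]
        if len(P)<5: continue
        r=cv2.minAreaRect((P[:,:2]*1000).astype(np.float32));d=np.array(r[0])-O
        print(n,q,len(P),"tray x,y",(d@ex).round(1),(d@ey).round(1),np.round(r[1],1),P[:,2].max().round(3))
cv2.imwrite("pics/end.png",cv2.resize(np.hstack([im[0][100:340,60:330],im[1][160:400,230:500]])[...,::-1],None,fx=1.45,fy=1.45))
E
```

```text
time: 32.75
eef_pos: [0.5271, 0.3125, 0.0256]
tcp_rot: [0.736, 0.677, -0.0, -0.0]
contact_force: [-0.1, -0.2, 0.2]
opening: 0.993
finger_force: 0.0
time: 33.0
eef_pos: [0.5272, 0.3125, 0.0257]
tcp_rot: [0.736, 0.677, -0.0, -0.0]
contact_force: [-0.4, 0.4, 0.4]
opening: 1.002
finger_force: 0.0
time: 33.42
eef_pos: [0.5273, 0.3126, 0.178]
tcp_rot: [0.736, 0.677, 0.001, 0.0]
contact_force: [0.1, 0.7, 0.0]
opening: 0.995
finger_force: 0.0
time: 33.83
eef_pos: [0.5126, 0.1418, 0.176]
tcp_rot: [0.736, 0.677, 0.0, 0.0]
contact_force: [1.4, 0.2, -0.1]
opening: 1.0
finger_force: 0.0
time: 34.25
eef_pos: [0.4985, -0.0278, 0.176]
tcp_rot: [0.736, 0.677, 0.0, 0.0]
contact_force: [0.9, 0.9, 0.5]
opening: 1.001
finger_force: 0.0
time: 34.5
eef_pos: [0.4989, -0.0261, 0.1758]
tcp_rot: [0.736, 0.677, 0.0, -0.0]
contact_force: [0.2, 0.5, -0.3]
opening: 0.998
finger_force: 0.0
top flask 150 tray x,y -0.3 -95.9 [27.9 42.7] 0.068
top spray 283 tray x,y -1.3 -36.8 [29.3 28.2] 0.105
top glue 74 tray x,y -4.1 22.1 [15.7 38.8] 0.06
top tin 789 tray x,y -0.3 103.2 [54.  54.5] 0.076
scene flask 337 tray x,y 1.6 -100.7 [42.9 43.4] 0.068
scene spray 245 tray x,y 0.8 -33.5 [28.5 28.8] 0.103
scene glue 108 tray x,y 10.1 39.5 [22.8 39.2] 0.06
scene tin 747 tray x,y 1.1 105.1 [55.2 54.2] 0.074
```

View pics/end.png

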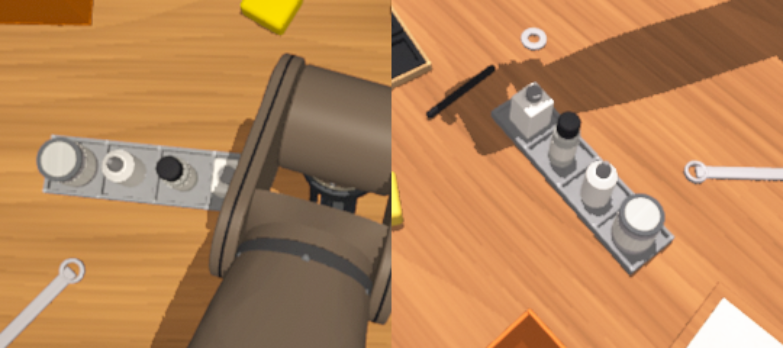

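All four stand upright in their compartments, in the right half at (532,110), (566,145), (598,190) and (638,225). The glue offsets come only from its visible side, so they are biased outward; it was released at its compartment's centre. The gripper is clear, so I'm handing in.

```bash
python3 -c "from plant import ctrl;print(ctrl.sign_off())"
```

```text
the job is handed in; nothing more can be done
None
```

I moved all four products into the display tray in reverse order and handed the job in at about 35 s. In the last pictures all four stood upright in their compartments and the gripper was clear, but I don't know the verdict, because the hand-in returned none.

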